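# Re-rack the welding nozzles in reverse order

## Task

Move the four copper welding nozzles from the grey rack with the square spigot blocks to the empty rack with the round collars, one over each spigot, in reverse order: seen from the robot, the nozzle that stands leftmost on the old rack goes on the rightmost spigot of the new one, the second from the left on the second from the right, and so on. Keep the same end down, set each upright and fully down on its collar, and let go of it.

Things in the scene. Friction and masses are not known exactly. Their poses are not given: they have to be found in the camera images.
- nozzle_a: Copper welding gas nozzle, the long straight one: tube 26 mm outside diameter, 76 mm tall. Open tube, wall 3 mm, bore 20 mm or more at the foot; about 0.1 kg, loose. Origin on its axis at the underside of its foot, z up its axis. It starts upright over the spigot of block_a.
- nozzle_b: Copper welding gas nozzle, the short straight one: tube 26 mm outside diameter, 54 mm tall. Open tube, wall 3 mm, bore 20 mm or more at the foot; about 0.1 kg, loose. Origin on its axis at the underside of its foot, z up its axis. It starts upright over the spigot of block_b.
- nozzle_c: Copper welding gas nozzle, the one with a conical mouth: 26 mm outside diameter up to 50 mm, then narrowing to 19 mm at its top, 68 mm tall. Open tube, wall 3 mm, bore 20 mm or more at the foot; about 0.1 kg, loose. Origin on its axis at the underside of its foot, z up its axis. It starts upright over the spigot of block_c.
- nozzle_d: Copper welding gas nozzle, the one with a thick foot: foot 31 mm diameter and 12 mm high, narrowing over the next 4 mm to a straight 25 mm tube, 62 mm tall. Open tube, wall 3 mm, bore 20 mm or more at the foot; about 0.1 kg, loose. Origin on its axis at the underside of its foot, z up its axis. It starts upright over the spigot of block_d.
- block_a: Dark steel spigot block 46 x 46 x 12 mm, fixed on the old rack; nozzle_a stands on it at the start. The four blocks look alike and can stand in any order. Origin at the centre of its underside, z up. On it stands a tapered spigot 32 mm high, 17 mm wide at its foot, 5 to 8 mm at its tip, inside the nozzle's bore; the nozzle's foot is 12 mm above the block's origin.
- block_b: Dark steel spigot block 46 x 46 x 12 mm, fixed on the old rack; nozzle_b stands on it at the start. The four blocks look alike and can stand in any order. Origin at the centre of its underside, z up. On it stands a tapered spigot 32 mm high, 17 mm wide at its foot, 5 to 8 mm at its tip, inside the nozzle's bore; the nozzle's foot is 12 mm above the block's origin.
- block_c: Dark steel spigot block 46 x 46 x 12 mm, fixed on the old rack; nozzle_c stands on it at the start. The four blocks look alike and can stand in any order. Origin at the centre of its underside, z up. On it stands a tapered spigot 32 mm high, 17 mm wide at its foot, 5 to 8 mm at its tip, inside the nozzle's bore; the nozzle's foot is 12 mm above the block's origin.
- block_d: Dark steel spigot block 46 x 46 x 12 mm, fixed on the old rack; nozzle_d stands on it at the start. The four blocks look alike and can stand in any order. Origin at the centre of its underside, z up. On it stands a tapered spigot 32 mm high, 17 mm wide at its foot, 5 to 8 mm at its tip, inside the nozzle's bore; the nozzle's foot is 12 mm above the block's origin.
- old_rack: Old rack: grey painted tray 60 x 240 x 10 mm with a tab 23 mm high at each end, fixed nearer or farther than the new rack. Origin at the centre of its underside; y along the row, to the robot's left (within 10 degrees), x away from the robot. The blocks stand on it (undersides at z = 10 mm) at x = 0, y = +84, +28, -28, -84 mm. A bench rail 190 mm high stands left of both racks.
- new_rack: New rack, empty at first: aluminium plate 60 x 240 x 16 mm, fixed. Origin at the centre of its underside; y along the row, to the robot's left (within 10 degrees). Round collars (40 mm wide, 6 mm high) at x = 0, y = +84, +28, -28, -84 mm, each with a tapered spigot 17 mm wide at its foot, 5 to 8 mm at its tip (z = 54 mm). A nozzle fully down stands on the collar, its origin at z = 22 mm.
Mind the look-alikes: they are no part of the job. What is shaped like the nozzle_b but green is not meant.

How it is judged:
At the end, for the whole second after the job is handed in: All four nozzles stand upright (0.1 rad), wide end down, released and at rest on the new rack's collars, within 8 mm of the spigot along the rack and across it and 4 mm of fully down; a nozzle whose block is at +y on the old rack is at the same distance on -y on the new one (((y of block_a in the frame of old_rack between 0.07 and 0.098 m and y of nozzle_a in the frame of new_rack between -0.092 and -0.076 m) or (y of block_a in the frame of old_rack between 0.014 and 0.042 m and y of nozzle_a in the frame of new_rack between -0.036 and -0.02 m) or (y of block_a in the frame of old_rack between -0.042 and -0.014 m and y of nozzle_a in the frame of new_rack between 0.02 and 0.036 m) or (y of block_a in the frame of old_rack between -0.098 and -0.07 m and y of nozzle_a in the frame of new_rack between 0.076 and 0.092 m)) and x of nozzle_a in the frame of new_rack between -0.008 and 0.008 m and z of nozzle_a in the frame of new_rack between 0.018 and 0.026 m and angle between each of nozzle_a, nozzle_b, nozzle_c, nozzle_d's own z axis and vertical below 0.1 rad and linear speed of each of nozzle_a, nozzle_b, nozzle_c, nozzle_d below 0.02 m/s and angular speed of each of nozzle_a, nozzle_b, nozzle_c, nozzle_d below 0.3 rad/s and ((y of block_b in the frame of old_rack between 0.07 and 0.098 m and y of nozzle_b in the frame of new_rack between -0.092 and -0.076 m) or (y of block_b in the frame of old_rack between 0.014 and 0.042 m and y of nozzle_b in the frame of new_rack between -0.036 and -0.02 m) or (y of block_b in the frame of old_rack between -0.042 and -0.014 m and y of nozzle_b in the frame of new_rack between 0.02 and 0.036 m) or (y of block_b in the frame of old_rack between -0.098 and -0.07 m and y of nozzle_b in the frame of new_rack between 0.076 and 0.092 m)) and x of nozzle_b in the frame of new_rack between -0.008 and 0.008 m and z of nozzle_b in the frame of new_rack between 0.018 and 0.026 m and ((y of block_c in the frame of old_rack between 0.07 and 0.098 m and y of nozzle_c in the frame of new_rack between -0.092 and -0.076 m) or (y of block_c in the frame of old_rack between 0.014 and 0.042 m and y of nozzle_c in the frame of new_rack between -0.036 and -0.02 m) or (y of block_c in the frame of old_rack between -0.042 and -0.014 m and y of nozzle_c in the frame of new_rack between 0.02 and 0.036 m) or (y of block_c in the frame of old_rack between -0.098 and -0.07 m and y of nozzle_c in the frame of new_rack between 0.076 and 0.092 m)) and x of nozzle_c in the frame of new_rack between -0.008 and 0.008 m and z of nozzle_c in the frame of new_rack between 0.018 and 0.026 m and ((y of block_d in the frame of old_rack between 0.07 and 0.098 m and y of nozzle_d in the frame of new_rack between -0.092 and -0.076 m) or (y of block_d in the frame of old_rack between 0.014 and 0.042 m and y of nozzle_d in the frame of new_rack between -0.036 and -0.02 m) or (y of block_d in the frame of old_rack between -0.042 and -0.014 m and y of nozzle_d in the frame of new_rack between 0.02 and 0.036 m) or (y of block_d in the frame of old_rack between -0.098 and -0.07 m and y of nozzle_d in the frame of new_rack between 0.076 and 0.092 m)) and x of nozzle_d in the frame of new_rack between -0.008 and 0.008 m and z of nozzle_d in the frame of new_rack between 0.018 and 0.026 m); the robot touches nothing.
It also fails if it takes over 96 s, if anything falls off the work surface, if the arm or the gripper's body presses on something with over 40 N, if the wrist force passes 120 N, or if a joint passes its speed limit or range.

## Robot

A 7-joint arm with a two-finger parallel gripper is mounted at the origin on a cart in front of the work surface, level with it; the furniture and walls round the work are solid. World frame = base frame: x ahead of the robot, y to its left, z up, the work surface at z = 0. Lengths are in m, angles in rad, forces in N, time in s.
With the tool pointing down it reaches from about 0.4 to 0.85 m from the base axis. Payload 6.9 kg.
Tool frame: the origin (TCP) lies midway between the tips of the shut fingers; the grasp point (between the pads) lies grasp_offset behind it (grasp_offset is the distance from the TCP to the grasp point, in m); z points along the fingers, y is the line along which they close (so a half turn about z gives the same grasp; the last joint's range is limited). The gripper opens to 85 mm and grips with 20 to 120 N. Pads are 22 mm wide; open, the fingers measure 114 mm over their backs; the gripper's body (76 mm by 85 mm) begins 54 mm behind the grasp point. The pads swing forward as they close: fully open they stand 13 mm farther back than shut.
Start: joints at [1.248, 0.507, -0.238, 1.5, 0.126, 1.149, -0.155], TCP at [0.259, -0.569, 0.231] pointing down, gripper open.
Joint ranges: [-3.08, 3.08], [-0.24, 2.05], [-1.43, 1.35], [0, 2.5], [-1.52, 4.66], [0.17, 1.96], [-2.89, 2.89]. Speed limits (rad/s): [2.39, 2.39, 3.14, 3.14, 3.14, 3.14, 3.14].

## Interface

Orientations are given as a 3x3 rotation matrix whose columns are the frame's x, y, z axes.
In Python, from station import * gives the robot as it stands.
- The arm moves only by the tool arm_command, never from a script. Its argument "series" is text: rows parted by semicolons, each of 7 numbers parted by spaces: the opening, from 0 (shut) to 1 (fully open), then the shift along the tool's x, y, z in shares of 0.6 m (1.0 is 0.6 m), then the turn, a rotation vector about the tool's x, y, z in shares of pi rad (1.0 is pi rad). In form: grip dx dy dz ax ay az; .... A call has 1 to 10 rows; each row is the pose to reach, as a shift and turn from the pose commanded when the call began, along the tool's axes at that moment; what a row does not reach only later rows make up. A row lasts 1/10 s, in which the tool goes at most 50 mm and 8.59 degrees, less where a joint would pass 70% of its speed; a pose out of reach is approached as far as the arm can. Shift and turn numbers lie between -1 and 1, and a call with a number outside is refused. A call with a gripper value outside its range is refused whole. The fingers move at their own pace and stop on an object; "squeeze" is the grip in N (left out, the last holds). Time passes only in rows, so rows that repeat a pose let the fingers close. It gives the time, the measured TCP pose, the force, the opening and the grip force at its end, in the units of the state.
- get_obs(): the state, without advancing time (a new reading comes with each control period).
- grab_frame(name): name is "scene" or "top"; returns a dict with "pixels" (480x640x3 uint8, red, green, blue), "fx", "fy", "cx", "cy" (pixels), "dist" ([k1, k2, p1, p2, k3] as OpenCV has them; the pictures are not rectified), "rvec" (rotation vector, rad) and "tvec" (3), from world to camera coordinates, as OpenCV has them. Camera axes: x right, y down, z forward; pixel columns grow to the right and rows downward; lengths in m; the calibration is good to about 2 mm. A picture is of the moment at which its call begins. There is no depth.
- job_done(): hands the job in; it is judged then, once.
Trained networks look in the newest picture that a camera, given by its name, has taken for a name from the list of things; names that differ only in an ending like _2 or _b are one class to them, and where a whole thing is asked for, a point or a joint stands for the part that bears it (a point fixed in the world has none). Each returns a list of dicts, best first, with "score" (0 to 1); they miss things now and then, are a little off and sometimes report something else, mostly with a low value. They report only what shows in the picture. A call takes as long as a camera call. They do not tell look-alikes from the thing itself.
- look_for(camera, label): "at" ([column, row] as shares, 0 to 1, of the picture: columns of its width, rows of its height, amid what is visible of it).
- spot_point(camera, label): "at" ([column, row] as shares, 0 to 1, of the picture: columns of its width, rows of its height: a listed point, or the origin of a listed thing).
The state is a dict: "t": time; "joint_positions": joint angles; "joint_velocities": joint speeds; "effort": joint torques, N m; "eef_pos": TCP position; "tool_rot": TCP orientation; "contact_force": force on the tool from outside, world axes, zero at the start; "moment": the same for the moment, N m; "width": finger opening in m; "grip_force": force on a finger pad.
Only numpy, scipy, OpenCV 4.12 (cv2) and the standard library are available. Lean on these libraries where they do the work, as an engineer would, in place of code of your own. Each camera call takes 0.05 s, during which the arm holds its last target. There are 200 camera calls.

## Working session

There is one attempt and no reset: what is moved stays moved. The work goes in short steps, Python scripts to look and compute and a tool call to move; the robot and the scene stay as the last step left them, time stands still between calls to the robot, and variables do not carry over. Pictures are saved under pics/ and viewed, at most 14 in all, crops included, and the job is handed in when it is done.

Besides the shell and the picture viewer there is one more tool, called after "Call:" as a command line: name --argument value ..., lists and objects as JSON in quotes. arm_command: Moves the arm, as the interface text tells. Its arguments: {"type":"object","properties":{"series":{"type":"string"},"squeeze":{"type":"number"}},"required":["series"]}

```bash
mkdir -p pics; ls
python3 - <<'E'
from station import *
import cv2
o=get_obs()
for k,v in o.items(): print(k,v)
try: print(grasp_offset)
except Exception as e: print(e)
for n in("scene","top"):
    f=grab_frame(n); cv2.imwrite(f"pics/{n}0.png",f["pixels"][:,:,::-1])
    print(n,[f[k] for k in("fx","fy","cx","cy","dist","rvec","tvec")])
    for l in("nozzle_a","nozzle_b","nozzle_c","nozzle_d","old_rack","new_rack","block_a"):
        print(l,[(round(d["score"],2),round(d["at"][0]*640),round(d["at"][1]*480)) for d in spot_point(n,l)])
E
```

```text
pics
t 0.0
joint_positions [ 1.24850193  0.50833987 -0.2375084   1.5011488   0.12569147  1.14886068
 -0.15475523]
joint_velocities [ 0.00080447  0.000783   -0.00070202 -0.00086626 -0.00068342  0.00096051
 -0.00093429]
effort [ 1.14318191e-04 -6.20595503e+01 -2.18635060e+00 -2.49653220e+01
  1.27672180e-02  1.19869379e-02  2.05198444e-05]
eef_pos [ 0.25900896 -0.56825801  0.2304223 ]
tool_rot [[ 9.09863861e-01  4.14906225e-01 -7.60648993e-04]
 [ 4.14906921e-01 -9.09862459e-01  1.59761179e-03]
 [-2.92268860e-05 -1.76920777e-03 -9.99998435e-01]]
contact_force [-0.09334294 -0.60286878  0.44253395]
moment [ 0.03973196  0.0093284  -0.01124399]
grip_force 0.0
width 0.08501509949457477
0.0187
scene [446.03848181087994, 446.03848181087994, 313.3616161740259, 245.33089564013238, array([0.01727823, 0.        , 0.        , 0.        , 0.        ]), array([ 0.62374638, -2.63102755,  1.21801103]), array([0.31257385, 0.3498563 , 0.58133176])]
nozzle_a [(0.95, 231, 290), (0.7, 361, 185), (0.68, 269, 258), (0.62, 286, 244), (0.6, 249, 275)]
nozzle_b [(0.95, 231, 290), (0.7, 361, 185), (0.68, 269, 258
[... 669 characters left out ...]
.7, 261, 213), (0.68, 443, 249), (0.64, 286, 221), (0.57, 196, 287), (0.54, 310, 224), (0.54, 239, 212), (0.33, 240, 218)]
nozzle_b [(0.7, 261, 213), (0.68, 443, 249), (0.64, 286, 221), (0.57, 196, 287), (0.54, 310, 224), (0.54, 239, 212), (0.33, 240, 218)]
nozzle_c [(0.7, 261, 213), (0.68, 443, 249), (0.64, 286, 221), (0.57, 196, 287), (0.54, 310, 224), (0.54, 239, 212), (0.33, 240, 218)]
nozzle_d [(0.7, 261, 213), (0.68, 443, 249), (0.64, 286, 221), (0.57, 196, 287), (0.54, 310, 224), (0.54, 239, 212), (0.33, 240, 218)]
old_rack [(0.85, 273, 218), (0.63, 313, 224)]
new_rack [(0.56, 289, 272), (0.51, 263, 215)]
block_a [(0.87, 265, 221), (0.74, 308, 225), (0.68, 286, 219), (0.59, 235, 217)]
```

Run:
```python
import cv2
a=cv2.imread("pics/scene0.png")[130:350,150:450]; cv2.imwrite("pics/s1.png",cv2.resize(a,None,fx=2.66,fy=2.66,interpolation=2))
a=cv2.imread("pics/top0.png")[160:340,170:410]; cv2.imwrite("pics/t1.png",cv2.resize(a,None,fx=3.3,fy=3.3,interpolation=2))
```

```text
(no output)
```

View pics/scene0.png

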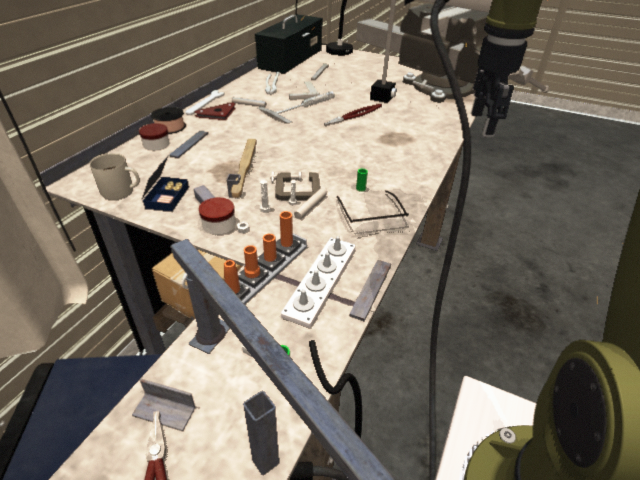

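View pics/top0.png

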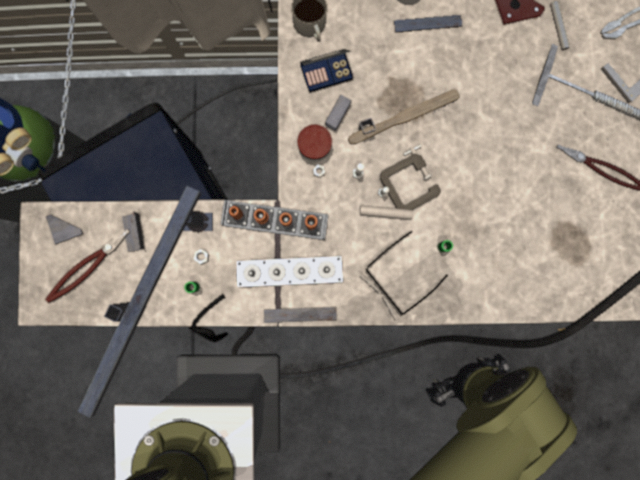

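View pics/s1.png

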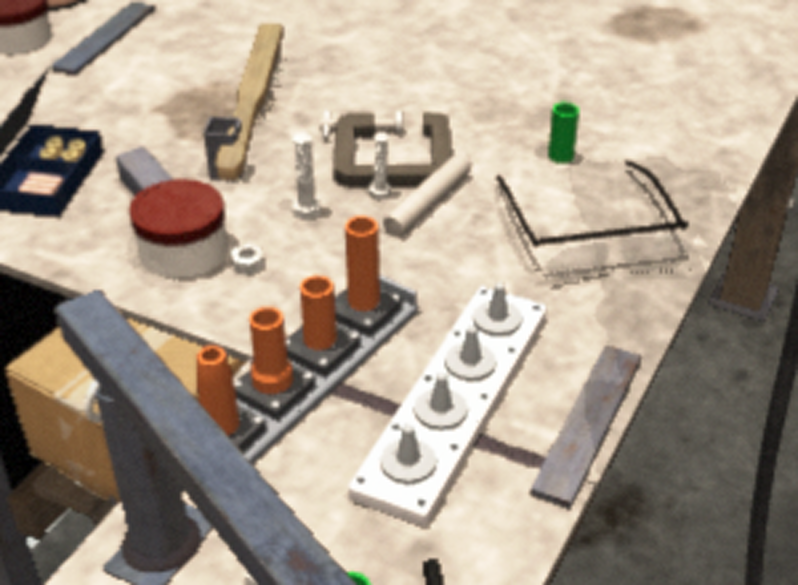

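View pics/t1.png

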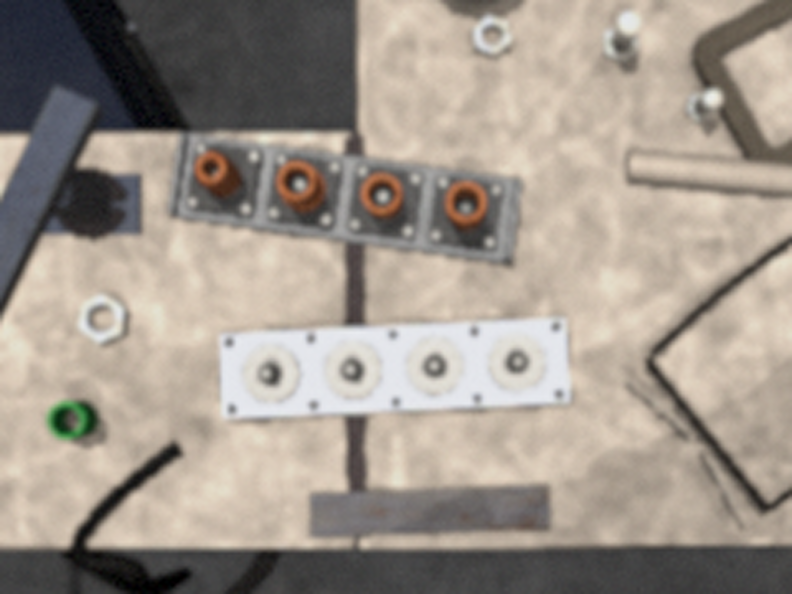

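The reading of the pictures, top-view pixels:
- **Copper nozzles on the grey rack, left to right:** conical c (235,211), thick-foot d (261,216), short b (286,219), long a (311,222).
- **New-rack spigots:** (252,272), (277,271), (302,270), (326,269).
- **Look-alikes:** the green ones at (193,287) and (445,247) are not meant. The job wants the copper ones, and the enlarged crops confirm them.
- **Targets:** c to y = -84, d to -28, b to +28, a to +84.

Next I fit the rack poses in both views.

```bash
cat > h.py <<'E'
import numpy as np, cv2
from station import *
from scipy.optimize import least_squares
YS=[.084,.028,-.028,-.084]
def proj(f,P): return cv2.projectPoints(np.float64(P).reshape(-1,3),f["rvec"],f["tvec"],np.array([[f["fx"],0,f["cx"]],[0,f["fy"],f["cy"]],[0,0,1]]),f["dist"])[0].reshape(-1,2)
def ray(f,p,z):
    K=np.array([[f["fx"],0,f["cx"]],[0,f["fy"],f["cy"]],[0,0,1]]); u=cv2.undistortPoints(np.float64([[p]]),K,f["dist"])[0,0]
    R=cv2.Rodrigues(f["rvec"])[0]; d=R.T@[u[0],u[1],1]; c=-R.T@f["tvec"]; return c+d*(z-c[2])/d[2]
def w(q,P):
    P=np.float64(P); c,s=np.cos(q[2]),np.sin(q[2]); return np.c_[q[0]+c*P[:,0]-s*P[:,1],q[1]+s*P[:,0]+c*P[:,1],P[:,2]]
def fit(items,q0):
    return least_squares(lambda q:np.concatenate([(proj(f,w(q,P))-p).ravel() for f,P,p in items]),q0)
E
cat > m.py <<'E'
from h import *
T=grab_frame("top");S=grab_frame("scene")
tc=lambda a:np.float64(a)/3.3+[170,160]; sc=lambda a:np.float64(a)/2.66+[150,130]
H=np.array([.068,.062,.054,.076])+.022
top=[[0,y,h] for y,h in zip(YS,H)]
oT=(T,top,tc([(213,166),(299,183),(382,191),(467,203)])); oS=(S,top,sc([(212,355),(268,317),(318,286),(362,224)]))
corn=[[x,y,.016] for x,y in((.03,.12),(.03,-.12),(-.03,-.12),(-.03,.12))]
nT=(T,corn,tc([(221,335),(566,319),(570,402),(225,419)]))
tips=[[0,y,.054] for y in YS]
nT2=(T,tips,tc([(269,373),(352,370),(434,366),(517,361)])); nS=(S,tips,sc([(407,427),(442,377),(473,331),(499,288)]))
for n,its in(("old",[oT,oS]),("oldT",[oT]),("oldS",[oS]),("new",[nT,nT2,nS]),("newT",[nT,nT2]),("newS",[nS])):
    r=fit(its,[.6,0,0]); print(n,r.x.round(4),"res",np.abs(r.fun).mean().round(2))
    if n in("old","new"): print(w(r.x,[[0,y,0] for y in YS]).round(4)[:,:2].tolist())
for p in((190,190),(88,412)): print("rail",ray(T,p,.19).round(3))
print("camT",(-cv2.Rodrigues(T["rvec"])[0].T@T["tvec"]).round(3))
E
python3 m.py
```

```text
old [ 0.5706 -0.2142 -0.1465] res 0.35
[[0.5828, -0.1311], [0.5747, -0.1865], [0.5665, -0.2419], [0.5583, -0.2973]]
oldT [ 0.5711 -0.2145 -0.1507] res 0.4
oldS [ 0.5699 -0.2136 -0.1426] res 0.18
new [ 0.4525 -0.2464  0.0386] res 0.59
[[0.4492, -0.1624], [0.4514, -0.2184], [0.4535, -0.2744], [0.4557, -0.3303]]
newT [ 0.4527 -0.2473  0.0406] res 0.5
newS [ 0.4514 -0.2436  0.0303] res 0.39
rail [ 0.614 -0.056  0.19 ]
rail [0.176 0.147 0.19 ]
camT [ 0.44  -0.296  1.323]
```

```bash
cat > go.py <<'E'
import sys; from h import *
from scipy.spatial.transform import Rotation as Ro
def go(x,y,z,a):
    o=get_obs(); R=np.array(o["tool_rot"]); ty=np.array([np.cos(a),np.sin(a),0]); tz=np.array([0,0,-1.])
    G=np.c_[np.cross(ty,tz),ty,tz]
    print("shift",(R.T@(np.array([x,y,z])-o["eef_pos"])).round(4),"turn",Ro.from_matrix(R.T@G).as_rotvec().round(4),"t",round(o["t"],1),"pos",np.round(o["eef_pos"],4),"j",np.round(o["joint_positions"],2))
a=list(map(float,sys.argv[1:])); go(*a)
E
python3 go.py .5828 -.1311 .16 -.1465
```

```text
shift [ 0.4759 -0.2639  0.0713] turn [ 0.     -0.     -0.9965] t 0.9 pos [ 0.2593 -0.5687  0.2313] j [ 1.25  0.51 -0.24  1.5   0.13  1.15 -0.15]
```

The manual's scale: shifts go in shares of 0.6 m and turns go in shares of pi rad. Converting my numbers, 0.476 m / 0.6 = 0.7933, -0.264 m / 0.6 = -0.44, -0.9965 rad / 3.1416 = -0.3172.

Call:
arm_command --series "0.65 0.7933 -0.44 0 0 0 -0.3172;0.65 0.7933 -0.44 0 0 0 -0.3172;0.65 0.7933 -0.44 0 0 0 -0.3172;0.65 0.7933 -0.44 0 0 0 -0.3172;0.65 0.7933 -0.44 0 0 0 -0.3172;0.65 0.7933 -0.44 0 0 0 -0.3172;0.65 0.7933 -0.44 0 0 0 -0.3172;0.65 0.7933 -0.44 0 0 0 -0.3172;0.65 0.7933 -0.44 0 0 0 -0.3172;0.65 0.7933 -0.44 0 0 0 -0.3172" --squeeze 40

```text
t: 1.9
eef_pos: [0.5575, -0.1651, 0.2315]
tool_rot: [[0.147, 0.989, 0.0], [0.989, -0.147, -0.0], [-0.0, 0.0, -1.0]]
contact_force: [1.0, -0.7, -0.0]
width: 0.0555
grip_force: 0.0
```

Call:
arm_command --series "0.65 0 0 0 0 0 0;0.65 0 0 0 0 0 0"

```text
t: 2.1
eef_pos: [0.5571, -0.165, 0.2312]
tool_rot: [[0.142, 0.99, -0.0], [0.99, -0.142, 0.0], [0.0, -0.0, -1.0]]
contact_force: [-0.3, -0.8, -0.0]
width: 0.0557
grip_force: 0.0
```

```bash
python3 go.py .5828 -.1311 .13 -.1465
```

```text
shift [0.0372 0.0206 0.1012] turn [-0.0001 -0.0003  0.0035] t 2.1 pos [ 0.5571 -0.165   0.2312] j [ 0.61  0.47 -0.56  1.62  0.27  1.13 -0.17]
```

Scaled: 0.189 m / 0.6 = 0.315, 0.18 m / 0.6 = 0.3, 0.0035 rad / 3.1416 = 0.0011.

Call:
arm_command --series "0.65 0.0617 0.0342 0.0833 0 0 0.0011;0.65 0.0617 0.0342 0.1667 0 0 0.0011;0.65 0.0617 0.0342 0.1667 0 0 0.0011;0.65 0.0617 0.0342 0.2 0 0 0.0011;0.65 0.0617 0.0342 0.2333 0 0 0.0011;0.65 0.0617 0.0342 0.2667 0 0 0.0011;0.65 0.0617 0.0342 0.3 0 0 0.0011;0.65 0.0617 0.0342 0.315 0 0 0.0011;0.65 0.0617 0.0342 0.315 0 0 0.0011;0.65 0.0617 0.0342 0.315 0 0 0.0011"

```text
t: 3.1
eef_pos: [0.5825, -0.134, 0.0433]
tool_rot: [[0.151, 0.989, 0.001], [0.989, -0.151, -0.001], [-0.0, 0.001, -1.0]]
contact_force: [0.4, 0.6, 0.1]
width: 0.0557
grip_force: 0.0
```

```bash
python3 go.py .5828 -.1311 .042 -.1465
python3 - <<'E'
from h import *
T=grab_frame("top");S=grab_frame("scene")
a=cv2.resize(T["pixels"][160:300,190:350,::-1],None,fx=3.5,fy=3.5);b=cv2.resize(S["pixels"][170:350,180:380,::-1],None,fx=2,fy=2)
c=np.zeros((600,800,3),np.uint8);c[:490,:400]=a[:490,:400];c[:360,400:800]=b
cv2.imwrite("pics/g1.png",c)
E
```

```text
shift [ 0.0029 -0.0002  0.0013] turn [ 0.0009  0.0005 -0.0046] t 3.1 pos [ 0.5825 -0.134   0.0433] j [ 0.47  0.7  -0.46  1.79  0.43  0.75 -0.37]
```

View pics/g1.png

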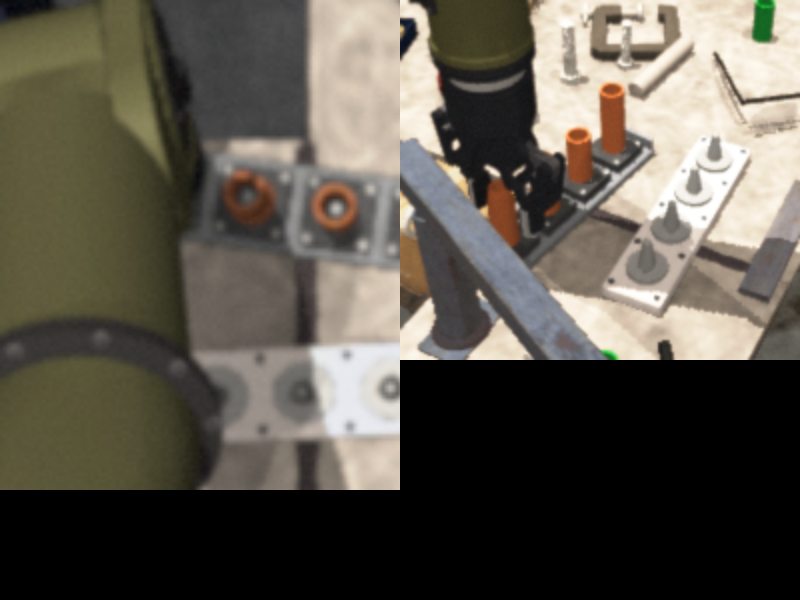

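The fingers straddle the conical nozzle (right crop, about (503,210)) with clearance on both sides. I'm closing now.

Scaled: 0.003 m / 0.6 = 0.005, 0.001 m / 0.6 = 0.0017, -0.004 rad / 3.1416 = -0.0013.

Call:
arm_command --series "0.65 0.005 0 0.0017 0 0 -0.0013;0.3 0.005 0 0.0017 0 0 -0.0013;0 0.005 0 0.0017 0 0 -0.0013;0 0.005 0 0.0017 0 0 -0.0013;0 0.005 0 0.0017 0 0 -0.0013;0 0.005 0 0.0017 0 0 -0.0013;0 0.005 0 0.0017 0 0 -0.0013;0 0.005 0 0.0017 0 0 -0.0013" --squeeze 40

```text
t: 4.0
eef_pos: [0.5828, -0.1299, 0.0416]
tool_rot: [[0.145, 0.989, 0.0], [0.989, -0.145, 0.0], [0.0, 0.0, -1.0]]
contact_force: [-1.0, 1.2, 6.1]
width: 0.0239
grip_force: 39.4
```

Scaled: -0.11 m / 0.6 = -0.1833, -0.09 m / 0.6 = -0.15.

Call:
arm_command --series "0 0 0 -0.0333 0 0 0;0 0 0 -0.0833 0 0 0;0 0 0 -0.15 0 0 0;0 0 0 -0.1833 0 0 0;0 0 0 -0.1833 0 0 0;0 0 0 -0.1833 0 0 0"

```text
t: 4.6
eef_pos: [0.5822, -0.1304, 0.1508]
tool_rot: [[0.146, 0.989, -0.0], [0.989, -0.146, -0.0], [-0.0, -0.0, -1.0]]
contact_force: [0.3, 0.8, -1.5]
width: 0.0243
grip_force: 40.3
```

```bash
python3 go.py .4557 -.3303 .15 .0386
```

```text
shift [-0.2162 -0.096   0.0009] turn [-0.0005  0.0004 -0.1849] t 4.6 pos [ 0.5822 -0.1304  0.1508] j [ 0.51  0.57 -0.53  1.69  0.34  0.97 -0.29]
```

Scaled: -0.216 m / 0.6 = -0.36, -0.096 m / 0.6 = -0.16, -0.185 rad / 3.1416 = -0.0589.

Call:
arm_command --series "0 -0.36 -0.16 0 0 0 -0.0589;0 -0.36 -0.16 0 0 0 -0.0589;0 -0.36 -0.16 0 0 0 -0.0589;0 -0.36 -0.16 0 0 0 -0.0589;0 -0.36 -0.16 0 0 0 -0.0589;0 -0.36 -0.16 0 0 0 -0.0589;0 -0.36 -0.16 0 0 0 -0.0589;0 -0.36 -0.16 0 0 0 -0.0589"

```text
t: 5.4
eef_pos: [0.4565, -0.3284, 0.1503]
tool_rot: [[-0.04, 0.999, -0.001], [0.999, 0.04, 0.002], [0.002, -0.001, -1.0]]
contact_force: [0.2, -0.3, -0.1]
width: 0.0245
grip_force: 40.3
```

```bash
python3 go.py .4557 -.3303 .15 .0386
python3 - <<'E'
from h import *
S=grab_frame("scene")
cv2.imwrite("pics/g2.png",cv2.resize(S["pixels"][160:330,220:400,::-1],None,fx=3.5,fy=3.5,interpolation=2))
E
```

```text
shift [-0.0019 -0.0009  0.0003] turn [-0.0007 -0.0019  0.0019] t 5.4 pos [ 0.4565 -0.3284  0.1503] j [ 0.97  0.54 -0.6   1.78  0.36  0.94  0.26]
```

View pics/g2.png

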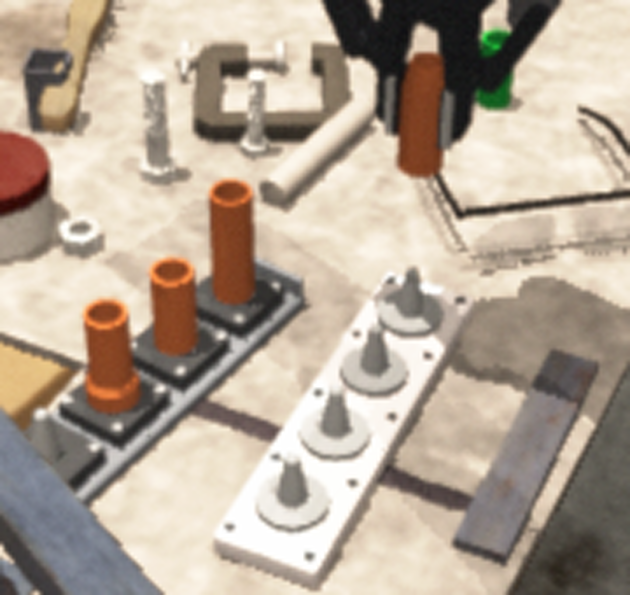

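```bash
cat > chk.py <<'E'
import sys; from h import *
# predicted crop pixels of foot and top of the held nozzle: args height, crop ox oy scale
h,ox,oy,s=map(float,sys.argv[1:]); S=grab_frame("scene"); p=get_obs()["eef_pos"]
print(((proj(S,[[p[0],p[1],p[2]-.02],[p[0],p[1],p[2]-.02+h]])-[ox,oy])*s).round(1))
E
python3 chk.py .068 220 160 3.5
```

```text
[[416.4 163.4]
 [423.3  58.5]]
```

Scaled: 0.105 m / 0.6 = 0.175, -0.002 m / 0.6 = -0.0033, -0.002 rad / 3.1416 = -0.0006.

Call:
arm_command --series "0 -0.0033 -0.0017 0.05 0 -0.0006 0.0006;0 -0.0033 -0.0017 0.1 0 -0.0006 0.0006;0 -0.0033 -0.0017 0.1167 0 -0.0006 0.0006;0 -0.0033 -0.0017 0.1333 0 -0.0006 0.0006;0 -0.0033 -0.0017 0.15 0 -0.0006 0.0006;0 -0.0033 -0.0017 0.1667 0 -0.0006 0.0006;0 -0.0033 -0.0017 0.175 0 -0.0006 0.0006;0 -0.0033 -0.0017 0.175 0 -0.0006 0.0006;0 -0.0033 -0.0017 0.175 0 -0.0006 0.0006"

```text
t: 6.4
eef_pos: [0.4555, -0.3319, 0.0466]
tool_rot: [[-0.037, 0.999, 0.0], [0.999, 0.037, -0.002], [-0.002, 0.0, -1.0]]
contact_force: [0.5, -0.8, -0.8]
width: 0.0242
grip_force: 40.3
```

No contact force yet, so it fits over the spigot. Down the last 4 mm, then release and retreat.

Scaled: 0.004 m / 0.6 = 0.0067.

Call:
arm_command --series "0 0 0 0.0067 0 0 0;0 0 0 0.0067 0 0 0;0.3 0 0 0.0067 0 0 0;0.65 0 0 0.0067 0 0 0;0.65 0 0 0.0067 0 0 0;0.65 0 0 0.0067 0 0 0;0.65 0 0 0.0067 0 0 0;0.65 0 0 0.0067 0 0 0"

```text
t: 7.2
eef_pos: [0.4553, -0.3319, 0.0423]
tool_rot: [[-0.037, 0.999, 0.0], [0.999, 0.037, -0.002], [-0.002, -0.0, -1.0]]
contact_force: [0.1, -0.1, -0.7]
width: 0.0555
grip_force: 0.0
```

Scaled: -0.11 m / 0.6 = -0.1833, -0.07 m / 0.6 = -0.1167.

Call:
arm_command --series "0.65 0 0 -0.05 0 0 0;0.65 0 0 -0.1167 0 0 0;0.65 0 0 -0.1833 0 0 0;0.65 0 0 -0.1833 0 0 0;0.65 0 0 -0.1833 0 0 0"

```text
t: 7.7
eef_pos: [0.4556, -0.332, 0.1531]
tool_rot: [[-0.037, 0.999, 0.002], [0.999, 0.037, -0.004], [-0.004, 0.001, -1.0]]
contact_force: [-0.2, -0.5, -0.6]
width: 0.0557
grip_force: 0.0
```

```bash
python3 go.py .5747 -.1865 .042 -.1465
```

```text
shift [0.1414 0.1242 0.1108] turn [0.0017 0.0035 0.1832] t 7.7 pos [ 0.4556 -0.332   0.1531] j [ 0.97  0.53 -0.6   1.78  0.37  0.94  0.26]
```

Scaled: 0.1415 m / 0.6 = 0.2358, 0.124 m / 0.6 = 0.2067, 0.0035 rad / 3.1416 = 0.0011.

Call:
arm_command --series "0.65 0.2358 0.2067 0 0.0005 0.0011 0.0583;0.65 0.2358 0.2067 0 0.0005 0.0011 0.0583;0.65 0.2358 0.2067 0 0.0005 0.0011 0.0583;0.65 0.2358 0.2067 0 0.0005 0.0011 0.0583;0.65 0.2358 0.2067 0 0.0005 0.0011 0.0583;0.65 0.2358 0.2067 0 0.0005 0.0011 0.0583"

```text
t: 8.3
eef_pos: [0.5736, -0.1844, 0.1503]
tool_rot: [[0.143, 0.99, -0.004], [0.99, -0.143, 0.002], [0.002, -0.004, -1.0]]
contact_force: [-0.3, -0.6, 0.3]
width: 0.0555
grip_force: 0.0
```

```bash
python3 go.py .5747 -.1865 .042 -.1465
python3 - <<'E'
from h import *
S=grab_frame("scene")
cv2.imwrite("pics/g3.png",cv2.resize(S["pixels"][160:330,220:400,::-1],None,fx=3.5,fy=3.5,interpolation=2))
E
```

```text
shift [-0.0021  0.0019  0.1083] turn [-0.0045 -0.0017  0.0032] t 8.3 pos [ 0.5736 -0.1844  0.1503] j [ 0.6   0.58 -0.54  1.67  0.34  0.99 -0.2 ]
```

View pics/g3.png

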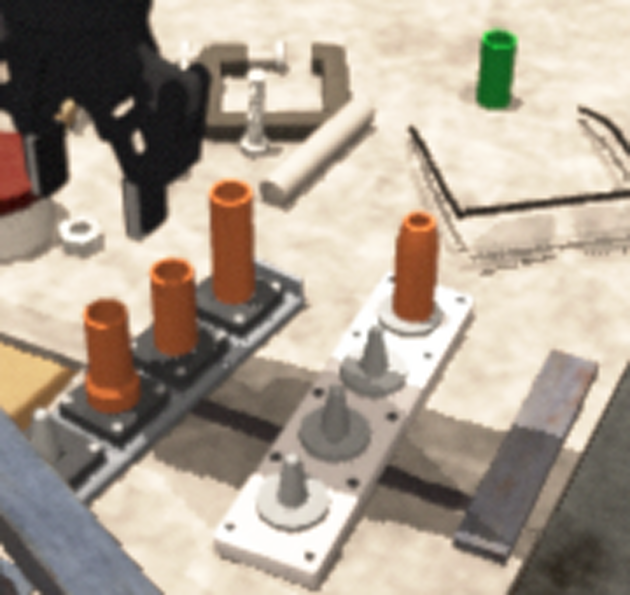

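The conical nozzle stands upright and fully down on the rightmost collar (crop (415,320)). Next is d.

Scaled: 0.107 m / 0.6 = 0.1783, 0.09 m / 0.6 = 0.15, -0.0045 rad / 3.1416 = -0.0014.

Call:
arm_command --series "0.65 -0.0033 0.0033 0.05 -0.0014 -0.0005 0.001;0.65 -0.0033 0.0033 0.0833 -0.0014 -0.0005 0.001;0.65 -0.0033 0.0033 0.1167 -0.0014 -0.0005 0.001;0.65 -0.0033 0.0033 0.15 -0.0014 -0.0005 0.001;0.65 -0.0033 0.0033 0.1783 -0.0014 -0.0005 0.001;0.65 -0.0033 0.0033 0.1783 -0.0014 -0.0005 0.001;0.65 -0.0033 0.0033 0.1783 -0.0014 -0.0005 0.001"

```text
t: 9.05
eef_pos: [0.5746, -0.189, 0.0448]
tool_rot: [[0.15, 0.989, 0.001], [0.989, -0.15, -0.001], [-0.001, 0.001, -1.0]]
contact_force: [0.4, 0.3, 1.2]
width: 0.0554
grip_force: 0.0
```

Call:
arm_command --series "0.3 0 0 0 0 0 0;0 0 0 0 0 0 0;0 0 0 0 0 0 0;0 0 0 0 0 0 0;0 0 0 0 0 0 0;0 0 0 0 0 0 0;0 0 0 0 0 0 0"

```text
t: 9.75
eef_pos: [0.5761, -0.1882, 0.0462]
tool_rot: [[0.149, 0.989, 0.004], [0.989, -0.149, -0.002], [-0.001, 0.005, -1.0]]
contact_force: [-0.6, -0.8, 6.7]
width: 0.0266
grip_force: 39.4
```

Scaled: -0.11 m / 0.6 = -0.1833, -0.09 m / 0.6 = -0.15.

Call:
arm_command --series "0 0 0 -0.0333 0 0 0;0 0 0 -0.0833 0 0 0;0 0 0 -0.15 0 0 0;0 0 0 -0.1833 0 0 0;0 0 0 -0.1833 0 0 0;0 0 0 -0.1833 0 0 0"

```text
t: 10.35
eef_pos: [0.575, -0.1878, 0.155]
tool_rot: [[0.149, 0.989, 0.003], [0.989, -0.149, -0.001], [-0.001, 0.003, -1.0]]
contact_force: [-0.1, -0.0, -2.4]
width: 0.0263
grip_force: 39.7
```

```bash
python3 go.py .4535 -.2744 .15 .0386
```

```text
shift [-0.1037 -0.1073  0.0048] turn [ 0.0031  0.0011 -0.1878] t 10.3 pos [ 0.575  -0.1878  0.155 ] j [ 0.61  0.58 -0.54  1.66  0.34  0.99 -0.2 ]
```

Scaled: -0.107 m / 0.6 = -0.1783, -0.104 m / 0.6 = -0.1733, -0.188 rad / 3.1416 = -0.0598.

Call:
arm_command --series "0 -0.1733 -0.1783 0 0.001 0.0003 -0.0598;0 -0.1733 -0.1783 0 0.001 0.0003 -0.0598;0 -0.1733 -0.1783 0 0.001 0.0003 -0.0598;0 -0.1733 -0.1783 0 0.001 0.0003 -0.0598;0 -0.1733 -0.1783 0 0.001 0.0003 -0.0598;0 -0.1733 -0.1783 0 0.001 0.0003 -0.0598"

```text
t: 10.95
eef_pos: [0.4545, -0.2737, 0.1541]
tool_rot: [[-0.04, 0.999, -0.0], [0.999, 0.04, 0.002], [0.002, -0.0, -1.0]]
contact_force: [0.2, 0.2, -0.8]
width: 0.0265
grip_force: 39.8
```

```bash
python3 go.py .4535 -.2744 .048 .0386; python3 chk.py .062 220 140 3.5
python3 - <<'E'
from h import *
S=grab_frame("scene")
cv2.imwrite("pics/g4.png",cv2.resize(S["pixels"][140:310,220:400,::-1],None,fx=3.5,fy=3.5,interpolation=2))
E
```

```text
shift [-0.0009 -0.001   0.1061] turn [-0.0002 -0.0017  0.0013] t 10.9 pos [ 0.4545 -0.2737  0.1541] j [ 0.91  0.49 -0.62  1.86  0.35  0.91  0.17]
[[378.8 282.7]
 [383.5 185.1]]
```

View pics/g4.png

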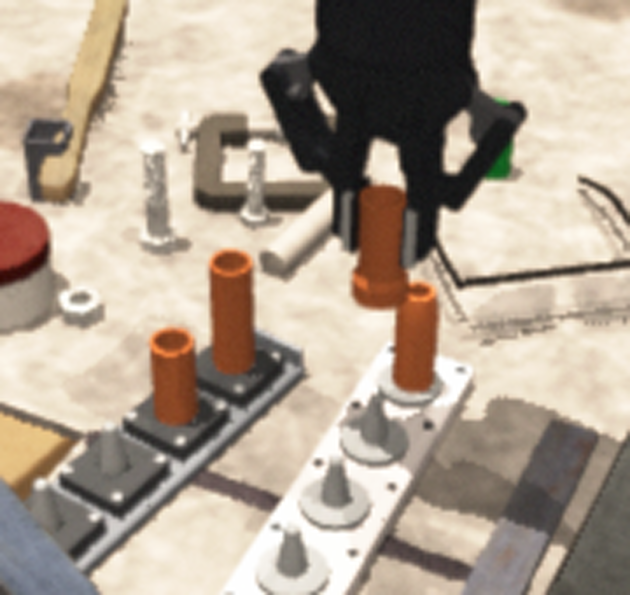

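Thick-foot d hangs upright, with its foot about 4 mm lower in the grip than planned (crop (381,295)). I'll stop the lowering accordingly.

Scaled: 0.104 m / 0.6 = 0.1733, -0.001 m / 0.6 = -0.0017, -0.002 rad / 3.1416 = -0.0006.

Call:
arm_command --series "0 -0.0017 -0.0017 0.05 0 -0.0006 0;0 -0.0017 -0.0017 0.0833 0 -0.0006 0;0 -0.0017 -0.0017 0.1167 0 -0.0006 0;0 -0.0017 -0.0017 0.1333 0 -0.0006 0;0 -0.0017 -0.0017 0.15 0 -0.0006 0;0 -0.0017 -0.0017 0.1667 0 -0.0006 0;0 -0.0017 -0.0017 0.1733 0 -0.0006 0;0 -0.0017 -0.0017 0.1733 0 -0.0006 0;0 -0.0017 -0.0017 0.1733 0 -0.0006 0"

```text
t: 11.95
eef_pos: [0.4533, -0.2757, 0.0511]
tool_rot: [[-0.039, 0.999, 0.0], [0.999, 0.039, -0.002], [-0.002, 0.0, -1.0]]
contact_force: [0.0, 0.0, -0.5]
width: 0.0268
grip_force: 39.8
```

Scaled: 0.003 m / 0.6 = 0.005.

Call:
arm_command --series "0 0 0 0.005 0 0 0;0 0 0 0.005 0 0 0;0.3 0 0 0.005 0 0 0;0.65 0 0 0.005 0 0 0;0.65 0 0 0.005 0 0 0;0.65 0 0 0.005 0 0 0;0.65 0 0 0.005 0 0 0;0.65 0 0 0.005 0 0 0"

```text
t: 12.75
eef_pos: [0.453, -0.2756, 0.0477]
tool_rot: [[-0.039, 0.999, -0.0], [0.999, 0.039, -0.002], [-0.002, -0.0, -1.0]]
contact_force: [-0.5, -0.3, 0.6]
width: 0.0557
grip_force: 0.0
```

Scaled: -0.105 m / 0.6 = -0.175, -0.07 m / 0.6 = -0.1167.

Call:
arm_command --series "0.65 0 0 -0.05 0 0 0;0.65 0 0 -0.1167 0 0 0;0.65 0 0 -0.175 0 0 0;0.65 0 0 -0.175 0 0 0;0.65 0 0 -0.175 0 0 0"

```text
t: 13.25
eef_pos: [0.4531, -0.2757, 0.1533]
tool_rot: [[-0.039, 0.999, 0.001], [0.999, 0.039, -0.003], [-0.003, 0.001, -1.0]]
contact_force: [-0.6, -0.6, -0.7]
width: 0.0555
grip_force: 0.0
```

```bash
python3 go.py .5665 -.2419 .042 -.1465
```

```text
shift [0.0298 0.1145 0.1113] turn [0.0013 0.0027 0.1851] t 13.2 pos [ 0.4531 -0.2757  0.1533] j [ 0.91  0.49 -0.62  1.86  0.36  0.9   0.17]
```

Scaled: 0.1145 m / 0.6 = 0.1908, 0.11 m / 0.6 = 0.1833, 0.003 rad / 3.1416 = 0.001.

Call:
arm_command --series "0.65 0.05 0.1908 0 0.0003 0.001 0.0589;0.65 0.05 0.1908 0 0.0003 0.001 0.0589;0.65 0.05 0.1908 0 0.0003 0.001 0.0589;0.65 0.05 0.1908 0.05 0.0003 0.001 0.0589;0.65 0.05 0.1908 0.0833 0.0003 0.001 0.0589;0.65 0.05 0.1908 0.1167 0.0003 0.001 0.0589;0.65 0.05 0.1908 0.15 0.0003 0.001 0.0589;0.65 0.05 0.1908 0.1833 0.0003 0.001 0.0589;0.65 0.05 0.1908 0.1833 0.0003 0.001 0.0589;0.65 0.05 0.1908 0.1833 0.0003 0.001 0.0589"

```text
t: 14.25
eef_pos: [0.5655, -0.2408, 0.0417]
tool_rot: [[0.145, 0.989, -0.003], [0.989, -0.145, 0.002], [0.002, -0.004, -1.0]]
contact_force: [-0.1, 0.6, 0.4]
width: 0.0554
grip_force: 0.0
```

```bash
python3 go.py .5665 -.2419 .043 -.1465
python3 - <<'E'
from h import *
S=grab_frame("scene")
cv2.imwrite("pics/g5.png",cv2.resize(S["pixels"][140:310,220:400,::-1],None,fx=3.5,fy=3.5,interpolation=2))
E
```

```text
shift [-0.001   0.0011 -0.0014] turn [-0.0036 -0.002   0.0008] t 14.2 pos [ 0.5655 -0.2408  0.0417] j [ 0.65  0.72 -0.48  1.74  0.44  0.79 -0.19]
```

View pics/g5.png

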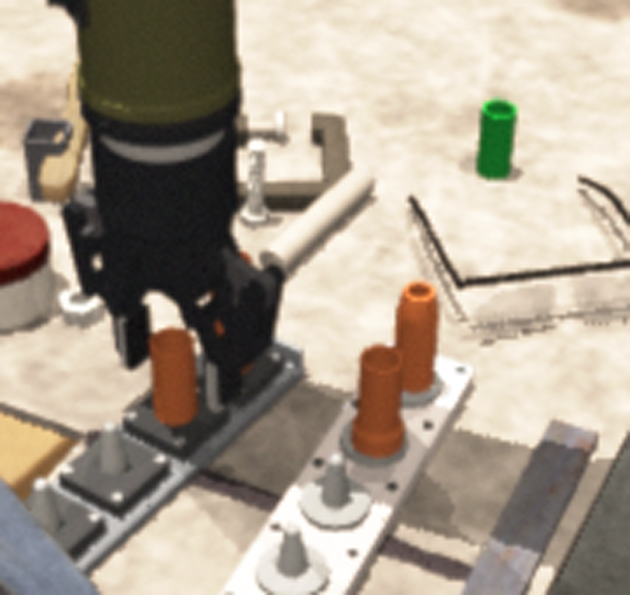

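d is seated on the second collar from the right (crop (376,445)), and the fingers straddle b at (173,375). Grasping b.

Scaled: -0.002 m / 0.6 = -0.0033, -0.001 m / 0.6 = -0.0017, -0.0036 rad / 3.1416 = -0.0011.

Call:
arm_command --series "0.65 -0.0017 0.0017 -0.0033 -0.0011 -0.0006 0;0.3 -0.0017 0.0017 -0.0033 -0.0011 -0.0006 0;0 -0.0017 0.0017 -0.0033 -0.0011 -0.0006 0;0 -0.0017 0.0017 -0.0033 -0.0011 -0.0006 0;0 -0.0017 0.0017 -0.0033 -0.0011 -0.0006 0;0 -0.0017 0.0017 -0.0033 -0.0011 -0.0006 0;0 -0.0017 0.0017 -0.0033 -0.0011 -0.0006 0;0 -0.0017 0.0017 -0.0033 -0.0011 -0.0006 0"

```text
t: 15.1
eef_pos: [0.5675, -0.2426, 0.0456]
tool_rot: [[0.146, 0.989, 0.003], [0.989, -0.146, -0.002], [-0.001, 0.004, -1.0]]
contact_force: [-0.7, 0.4, 6.5]
width: 0.0256
grip_force: 39.0
```

Scaled: -0.11 m / 0.6 = -0.1833, -0.09 m / 0.6 = -0.15.

Call:
arm_command --series "0 0 0 -0.0333 0 0 0;0 0 0 -0.0833 0 0 0;0 0 0 -0.15 0 0 0;0 0 0 -0.1833 0 0 0;0 0 0 -0.1833 0 0 0;0 0 0 -0.1833 0 0 0"

```text
t: 15.7
eef_pos: [0.5665, -0.2423, 0.1545]
tool_rot: [[0.146, 0.989, 0.002], [0.989, -0.146, -0.001], [-0.001, 0.003, -1.0]]
contact_force: [-0.3, 0.5, -1.4]
width: 0.0252
grip_force: 39.4
```

```bash
python3 go.py .4514 -.2184 .15 .0386
```

```text
shift [ 0.0069 -0.1174  0.0042] turn [ 0.0024  0.0013 -0.1847] t 15.7 pos [ 0.5665 -0.2423  0.1545] j [ 0.69  0.6  -0.54  1.63  0.35  1.01 -0.11]
```

Scaled: -0.1175 m / 0.6 = -0.1958, 0.007 m / 0.6 = 0.0117, 0.002 rad / 3.1416 = 0.0006.

Call:
arm_command --series "0 0.0117 -0.1958 0 0.0006 0.0003 -0.0589;0 0.0117 -0.1958 0 0.0006 0.0003 -0.0589;0 0.0117 -0.1958 0 0.0006 0.0003 -0.0589;0 0.0117 -0.1958 0 0.0006 0.0003 -0.0589;0 0.0117 -0.1958 0 0.0006 0.0003 -0.0589"

```text
t: 16.2
eef_pos: [0.4517, -0.2185, 0.1538]
tool_rot: [[-0.038, 0.999, 0.0], [0.999, 0.038, 0.0], [0.0, 0.0, -1.0]]
contact_force: [0.2, -0.8, -0.6]
width: 0.025
grip_force: 39.7
```

```bash
python3 go.py .4514 -.2184 .048 .0386
```

```text
shift [ 0.     -0.0003  0.1058] turn [ 0.0002 -0.0004 -0.0002] t 16.2 pos [ 0.4517 -0.2185  0.1538] j [ 0.84  0.45 -0.63  1.93  0.34  0.87  0.07]
```

Scaled: 0.105 m / 0.6 = 0.175, 0.07 m / 0.6 = 0.1167.

Call:
arm_command --series "0 0 0 0.05 0 0 0;0 0 0 0.0833 0 0 0;0 0 0 0.1167 0 0 0;0 0 0 0.1333 0 0 0;0 0 0 0.15 0 0 0;0 0 0 0.1667 0 0 0;0 0 0 0.175 0 0 0;0 0 0 0.175 0 0 0;0 0 0 0.175 0 0 0"

```text
t: 17.1
eef_pos: [0.4519, -0.2183, 0.0497]
tool_rot: [[-0.039, 0.999, 0.001], [0.999, 0.039, -0.0], [-0.0, 0.001, -1.0]]
contact_force: [0.0, -0.1, -1.1]
width: 0.0252
grip_force: 39.7
```

Call:
arm_command --series "0 0 0 0.005 0 0 0;0 0 0 0.005 0 0 0;0.3 0 0 0.005 0 0 0;0.65 0 0 0.005 0 0 0;0.65 0 0 0.005 0 0 0;0.65 0 0 0.005 0 0 0;0.65 0 0 0.005 0 0 0;0.65 0 0 0.005 0 0 0"

```text
t: 17.9
eef_pos: [0.4516, -0.2181, 0.0464]
tool_rot: [[-0.039, 0.999, 0.0], [0.999, 0.039, 0.0], [0.0, 0.0, -1.0]]
contact_force: [0.9, 0.1, -0.8]
width: 0.0558
grip_force: 0.0
```

Scaled: -0.105 m / 0.6 = -0.175, -0.07 m / 0.6 = -0.1167.

Call:
arm_command --series "0.65 0 0 -0.05 0 0 0;0.65 0 0 -0.1167 0 0 0;0.65 0 0 -0.175 0 0 0;0.65 0 0 -0.175 0 0 0;0.65 0 0 -0.175 0 0 0"

```text
t: 18.4
eef_pos: [0.4517, -0.2185, 0.1519]
tool_rot: [[-0.039, 0.999, 0.002], [0.999, 0.039, -0.001], [-0.001, 0.002, -1.0]]
contact_force: [-0.9, 0.2, -0.6]
width: 0.0554
grip_force: 0.0
```

```bash
python3 go.py .5583 -.2973 .045 -.1465
```

```text
shift [-0.0827  0.1033  0.1071] turn [0.0017 0.001  0.185 ] t 18.4 pos [ 0.4517 -0.2185  0.1519] j [ 0.84  0.45 -0.63  1.93  0.35  0.86  0.06]
```

Scaled: 0.105 m / 0.6 = 0.175, 0.06 m / 0.6 = 0.1, 0.185 rad / 3.1416 = 0.0589.

Call:
arm_command --series "0.65 -0.1383 0.1717 0 0.0006 0.0003 0.0589;0.65 -0.1383 0.1717 0 0.0006 0.0003 0.0589;0.65 -0.1383 0.1717 0 0.0006 0.0003 0.0589;0.65 -0.1383 0.1717 0.0333 0.0006 0.0003 0.0589;0.65 -0.1383 0.1717 0.0667 0.0006 0.0003 0.0589;0.65 -0.1383 0.1717 0.1 0.0006 0.0003 0.0589;0.65 -0.1383 0.1717 0.1333 0.0006 0.0003 0.0589;0.65 -0.1383 0.1717 0.175 0.0006 0.0003 0.0589;0.65 -0.1383 0.1717 0.175 0.0006 0.0003 0.0589;0.65 -0.1383 0.1717 0.175 0.0006 0.0003 0.0589"

```text
t: 19.4
eef_pos: [0.5571, -0.2966, 0.0453]
tool_rot: [[0.145, 0.989, -0.004], [0.989, -0.145, 0.002], [0.002, -0.004, -1.0]]
contact_force: [-0.9, -0.4, 0.9]
width: 0.0554
grip_force: 0.0
```

```bash
python3 go.py .5583 -.2973 .045 -.1465
python3 - <<'E'
from h import *
S=grab_frame("scene")
cv2.imwrite("pics/g6.png",cv2.resize(S["pixels"][140:310,220:400,::-1],None,fx=3.5,fy=3.5,interpolation=2))
E
```

```text
shift [-0.0006  0.0013  0.0003] turn [-0.0043 -0.0019  0.0009] t 19.4 pos [ 0.5571 -0.2966  0.0453] j [ 0.74  0.74 -0.49  1.69  0.44  0.83 -0.09]
```

View pics/g6.png

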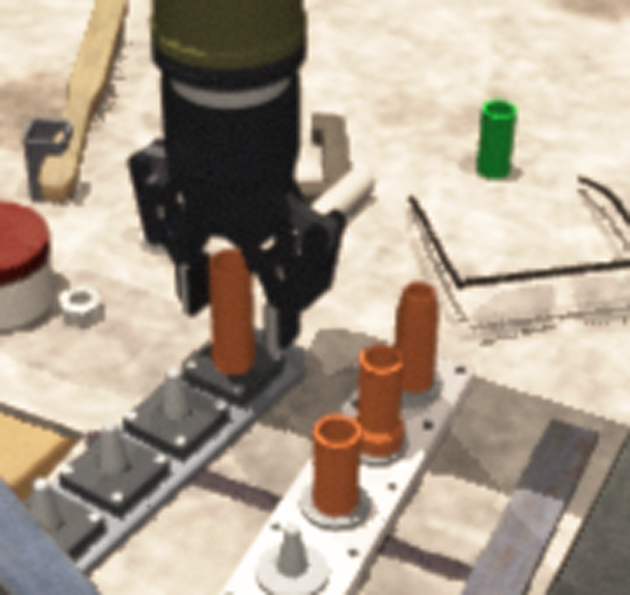

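b is seated on the third collar (crop (337,505)), and a stands between the fingers at (232,310). Grasping a.

Scaled: -0.001 m / 0.6 = -0.0017, -0.004 rad / 3.1416 = -0.0013.

Call:
arm_command --series "0.65 -0.0017 0.0017 0 -0.0013 -0.0006 0;0.3 -0.0017 0.0017 0 -0.0013 -0.0006 0;0 -0.0017 0.0017 0 -0.0013 -0.0006 0;0 -0.0017 0.0017 0 -0.0013 -0.0006 0;0 -0.0017 0.0017 0 -0.0013 -0.0006 0;0 -0.0017 0.0017 0 -0.0013 -0.0006 0;0 -0.0017 0.0017 0 -0.0013 -0.0006 0;0 -0.0017 0.0017 0 -0.0013 -0.0006 0"

```text
t: 20.25
eef_pos: [0.559, -0.2985, 0.0473]
tool_rot: [[0.146, 0.989, 0.003], [0.989, -0.146, -0.002], [-0.002, 0.003, -1.0]]
contact_force: [-0.9, 0.5, 6.1]
width: 0.0251
grip_force: 39.2
```

Scaled: -0.11 m / 0.6 = -0.1833, -0.09 m / 0.6 = -0.15.

Call:
arm_command --series "0 0 0 -0.0333 0 0 0;0 0 0 -0.0833 0 0 0;0 0 0 -0.15 0 0 0;0 0 0 -0.1833 0 0 0;0 0 0 -0.1833 0 0 0;0 0 0 -0.1833 0 0 0"

```text
t: 20.85
eef_pos: [0.5581, -0.2981, 0.1562]
tool_rot: [[0.146, 0.989, 0.002], [0.989, -0.146, -0.002], [-0.001, 0.002, -1.0]]
contact_force: [-0.1, -0.5, -0.4]
width: 0.025
grip_force: 39.5
```

```bash
python3 go.py .4492 -.1624 .15 .0386
```

```text
shift [ 0.1184 -0.1275  0.0058] turn [ 0.0021  0.0016 -0.1848] t 20.9 pos [ 0.5581 -0.2981  0.1562] j [ 0.78  0.62 -0.55  1.58  0.36  1.04 -0.02]
```

Scaled: -0.1275 m / 0.6 = -0.2125, 0.118 m / 0.6 = 0.1967, -0.185 rad / 3.1416 = -0.0589.

Call:
arm_command --series "0 0.1967 -0.2125 0 0.0006 0.0005 -0.0589;0 0.1967 -0.2125 0 0.0006 0.0005 -0.0589;0 0.1967 -0.2125 0 0.0006 0.0005 -0.0589;0 0.1967 -0.2125 0 0.0006 0.0005 -0.0589;0 0.1967 -0.2125 0 0.0006 0.0005 -0.0589;0 0.1967 -0.2125 0 0.0006 0.0005 -0.0589;0 0.1967 -0.2125 0 0.0006 0.0005 -0.0589"

```text
t: 21.55
eef_pos: [0.4498, -0.1636, 0.1554]
tool_rot: [[-0.038, 0.999, -0.0], [0.999, 0.038, 0.001], [0.001, -0.0, -1.0]]
contact_force: [0.3, -0.7, -0.9]
width: 0.025
grip_force: 39.6
```

```bash
python3 go.py .4492 -.1624 .0475 .0386
```

```text
shift [ 0.0012 -0.0005  0.1079] turn [-0.0002 -0.0007 -0.0007] t 21.6 pos [ 0.4498 -0.1636  0.1554] j [ 0.76  0.42 -0.65  1.98  0.33  0.85 -0.03]
```

Scaled: 0.104 m / 0.6 = 0.1733, 0.03 m / 0.6 = 0.05.

Call:
arm_command --series "0 0.0017 0 0.05 0 0 0;0 0.0017 0 0.0833 0 0 0;0 0.0017 0 0.1167 0 0 0;0 0.0017 0 0.1333 0 0 0;0 0.0017 0 0.15 0 0 0;0 0.0017 0 0.1667 0 0 0;0 0.0017 0 0.1733 0 0 0;0 0.0017 0 0.1733 0 0 0;0 0.0017 0 0.1733 0 0 0"

```text
t: 22.45
eef_pos: [0.4497, -0.1623, 0.0523]
tool_rot: [[-0.039, 0.999, 0.001], [0.999, 0.039, -0.0], [-0.0, 0.001, -1.0]]
contact_force: [0.4, -2.5, -2.4]
width: 0.0249
grip_force: 39.6
```

Scaled: 0.004 m / 0.6 = 0.0067.

Call:
arm_command --series "0 0 0 0.0067 0 0 0;0 0 0 0.0067 0 0 0;0.3 0 0 0.0067 0 0 0;0.65 0 0 0.0067 0 0 0;0.65 0 0 0.0067 0 0 0;0.65 0 0 0.0067 0 0 0;0.65 0 0 0.0067 0 0 0;0.65 0 0 0.0067 0 0 0"

```text
t: 23.25
eef_pos: [0.4493, -0.1615, 0.0479]
tool_rot: [[-0.039, 0.999, -0.0], [0.999, 0.039, 0.001], [0.001, 0.0, -1.0]]
contact_force: [-0.0, 0.1, -0.9]
width: 0.0553
grip_force: 0.0
```

Scaled: -0.17 m / 0.6 = -0.2833, -0.15 m / 0.6 = -0.25.

Call:
arm_command --series "0.65 0 0 -0.05 0 0 0;0.65 0 0 -0.1167 0 0 0;0.65 0 0 -0.2 0 0 0;0.65 0 0 -0.2833 0 0 0;0.65 -0.1667 0 -0.2833 0 0 0;0.65 -0.1667 0.1667 -0.2833 0 0 0;0.65 -0.25 0.25 -0.2833 0 0 0;0.65 -0.25 0.25 -0.2833 0 0 0;0.65 -0.25 0.25 -0.2833 0 0 0"

```text
t: 24.15
eef_pos: [0.6069, -0.3081, 0.217]
tool_rot: [[-0.037, 0.999, 0.0], [0.999, 0.037, 0.0], [0.0, 0.0, -1.0]]
contact_force: [0.5, 0.0, 0.1]
width: 0.0555
grip_force: 0.0
```

Run:
```python
from h import *
print(get_obs()["contact_force"],get_obs()["eef_pos"])
q=[.4525,-.2464,.0386]; out=[]
for n,(x,y) in (("scene",(220,140)),("top",(200,180))):
    f=grab_frame(n); im=cv2.resize(f["pixels"][y:y+170,x:x+180,::-1],None,fx=2.2,fy=2.2,interpolation=2)
    P=w(q,[[0,yy,.022+h] for yy,h in zip(YS,(.076,.054,.062,.068))])
    for p in (proj(f,P)-[x,y])*2.2: cv2.circle(im,tuple(int(v) for v in p),2,(255,0,0),-1)
    out.append(im)
cv2.imwrite("pics/g7.png",np.hstack(out))
```

```text
[4.90562523e-01 3.77390660e-05 1.29433538e-01] [ 0.60687331 -0.30807063  0.21700261]
```

View pics/g7.png

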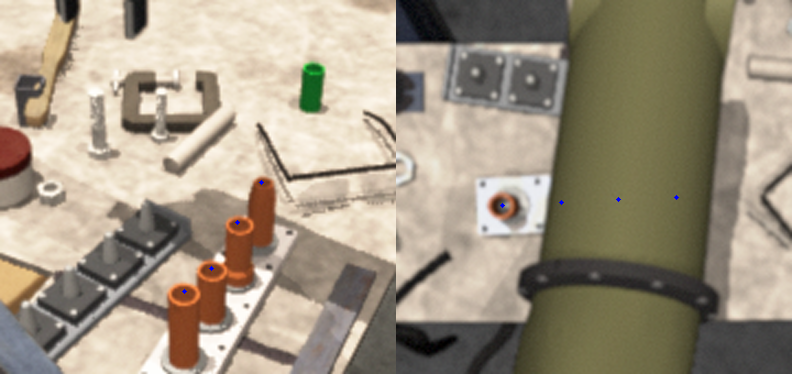

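All four rims lie on the tops predicted for fully seated nozzles: a (184,292), b (211,268), d (237,222), c (262,183) in the crop. The order is right and the gripper is clear. Handing in.

```bash
python3 -c "
from station import *
print(job_done())"
```

```text
the job is handed in; nothing more can be done
None
```

All four copper nozzles stand upright, fully down and released on the new rack in reverse order (from the left: a, b, d, c), by the last picture; the job is handed in, with no verdict returned.

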